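Rock the mixing ball out of a shaker bottle's neck

TASK

The metal mixing ball has jammed between the fins in the neck of the flat shaker bottle that drains mouth-down in its leaning stand. Take the bottle to the black bowl and, keeping it mouth-down over the bowl, rock it side to side until the ball works its way out past the fins and drops into the bowl. Then lean the bottle back in the stand as it was, mouth down on its toe plate, and leave the bowl and the other things on the board where they are.

Things in the scene. Friction and masses are not known exactly. Their poses are not given: they have to be found in the camera images.
- bottle: flat clear shaker bottle, kept mouth-down, about 0.18 kg, 180 mm long. Origin at the centre of its mouth; z runs from the mouth up to its base. Body (z 122 to 180 mm) 62 mm thick along x, 90 mm wide along y: grip it across x, coming along its axis from the base end, e.g. at z = 150. Shoulders z 104 to 122 mm. Neck (z 0 to 104 mm) outside 38 mm in x, 56 mm in y; bore 32 x 50 mm
- bottle_mouth (a point): centre of the bottle's mouth (the bottle's origin)
- bottle_base (a point): centre of the bottle's base, 180 mm from the mouth along the bottle's z axis
- fin_high (a point): middle of the tip edge of the highest of three 18 mm black fins across the neck's bore, on its +y wall, 82 mm from the mouth. With the bottle upright (mouth-down) each fin rises 14 degrees from wall to tip, so the ball lies caught between fin and wall. It rolls off only when the bottle is rocked in its y-z plane by over 25 degrees (35 to 40 is sure) so that this fin's wall is the upper one
- fin_mid (a point): tip of the middle fin, on the -y wall, 49 mm from the mouth. So to free the ball the base must lean to the bottle's -y (ball falls to the middle fin), then to +y (to the low fin), then to -y again (out of the mouth, moving towards -y), about 0.7 s each side
- fin_low (a point): tip of the lowest fin, on the +y wall, 16 mm from the mouth
- ball_center (a point): centre of the plain steel mixing ball, 28 mm across, about 50 g, seen through the clear neck; it starts on the highest fin, and stays there while the base leans to the bottle's +y. If the bottle is tipped past about 70 degrees it can roll back into the body
- bowl: black ribbed bowl, 188 mm across the rim, 61 mm tall, floor flat over 120 mm and 4 mm thick; loose, about 0.25 kg. Origin at the centre of its underside
- drainer: fixed bottle stand: white foot 80 x 150 mm, steel cradle leaning 30 degrees to the stand's +y. Origin under the foot's middle; z up. The seated bottle's x is the stand's x, its z is (0, sin 30, cos 30) of the stand. Back rest 86 mm long under the neck's +y face; two cheeks 50 mm tall, flared above to 62 mm, 3 mm clear of each side of the neck: the bottle goes in and out along its own axis
- drainer_toe (a point): point on the toe plate where the centre of the seated bottle's mouth lies, at (0, -55, 36) mm of the stand
- drainer_top (a point): point where the centre of the seated bottle's base lies, 180 mm from drainer_toe along the cradle: at (0, 35, 192) mm of the stand
- spice_jar: spice jar, 45 mm across, 105 mm tall, standing between the bowl's place and the drainer's; bystander. Origin at the centre of its underside
- tall_can: slim drink can, 53 mm across, 134 mm tall, in the back row; bystander. Origin at the centre of its underside
- small_jar: second spice jar, 44 mm across, 105 mm tall, in the back row; bystander. Origin at the centre of its underside
- sauce_bottle: sauce bottle, 60 mm across, 201 mm tall, in the back row; bystander. Origin at the centre of its underside
- bean_jar: jar of beans, 68 mm across, 150 mm tall, in the back row; bystander. Origin at the centre of its underside
- cup: ceramic cup, 69 mm across, 67 mm tall, in the back row; bystander. Origin at the centre of its underside

How it is judged (in metres and radians):
On the way, in this order (a step that is already met when the one before it is completed fails the run):
1. the bottle is out of the stand, mouth-down over the bowl, with the ball still in it (horizontal distance between bottle_mouth and bowl below 0.09 m and height (world z) of bottle_mouth above 0.062 m and angle between bottle's own z axis and vertical below 1 rad and z of ball_center in the frame of bottle between 0.006 and 0.13 m and horizontal distance between ball_center and bottle_mouth below 0.11 m), for 0.1 s.
2. the ball has come out into the bowl, the bottle still held mouth-down above it (horizontal distance between ball_center and bowl below 0.085 m and height (world z) of ball_center below 0.05 m and horizontal distance between bottle_mouth and bowl below 0.14 m and height (world z) of bottle_mouth above 0.055 m and angle between bottle's own z axis and vertical below 1 rad), for 0.1 s.
At the end, for the whole second after the job is handed in: the ball lies in the bowl (within 85 mm of its centre and below 50 mm height), the bowl stands level, and the bottle leans at rest in the stand: its mouth within 15 mm of drainer_toe and its base within 20 mm of drainer_top (horizontal distance between ball_center and bowl below 0.085 m and height (world z) of ball_center below 0.05 m and distance between bottle_mouth and drainer_toe below 0.015 m and distance between bottle_base and drainer_top below 0.02 m and linear speed of each of bottle, bowl below 0.02 m/s and angle between bowl's own z axis and vertical below 0.1 rad); the robot touches nothing.
It fails at once if the bowl is shifted by more than 50 mm (distance of bowl from where it was at the start of the episode above 0.05 m).
It fails at once if a bystander is shifted by more than 40 mm or tipped over (distance of any of spice_jar, tall_can, small_jar, sauce_bottle, bean_jar, cup from where it was at the start of the episode above 0.04 m or angle between any of spice_jar, tall_can, small_jar, sauce_bottle, bean_jar, cup's own z axis and vertical above 0.6 rad).
It fails at once if the bottle is swung past lying level (angle between bottle's own z axis and vertical above 1.5 rad).
It also fails if it takes over 66 s, if anything falls off the work surface, if the arm or the gripper's body presses on something with over 40 N, if the wrist force passes 120 N, or if a joint passes its speed limit or range.

ROBOT

A 7-joint arm with a two-finger parallel gripper is mounted at the origin on a cart in front of the work surface, level with it; the furniture and walls round the work are solid. World frame = base frame: x ahead of the robot, y to its left, z up, the work surface at z = 0. Lengths are in mm, angles in rad, forces in N, time in s.
With the tool pointing down it reaches from about 425 to 875 mm from the base axis. Payload 4.7 kg.
Tool frame: the origin (TCP) lies midway between the tips of the shut fingers; the grasp point (between the pads) lies 19 mm behind it; z points along the fingers, y is the line along which they close (so a half turn about z gives the same grasp; the last joint's range is limited). The gripper opens to 85 mm and grips with 20 to 120 N. Pads are 22 mm wide; open, the fingers measure 114 mm over their backs; the gripper's body (76 mm by 85 mm) begins 54 mm behind the grasp point. The pads swing forward as they close: fully open they stand 13 mm farther back than shut.
Start: joints at [-1.137, 0.321, -0.07, 1.45, 0.023, 1.371, -0.057], TCP at [264.954, 593.569, 231.349] pointing down, gripper open.
Joint ranges: [-2.86, 2.86], [-0.3, 2.09], [-1.38, 1.24], [0.06, 2.45], [-1.56, 4.7], [0.09, 2.05], [-2.69, 2.69]. Speed limits (rad/s): [2.57, 2.57, 3.14, 3.14, 3.14, 3.14, 3.14].

INTERFACE

Orientations are given as a rotation vector (axis times angle).
In Python, from bench import readout, optics, sign_off gives the robot as it stands.
- The arm moves only by the tool servo_tool, never from a script. Its argument "increments" is a list of rows, each a list of 7 numbers: the turn, a rotation vector about the tool's x, y, z in rad, then the shift along the tool's x, y, z in m, then the opening, from 0 (shut) to 1 (fully open). A call has 1 to 8 rows; each row is the pose to reach, as a shift and turn from the pose commanded when the call began, along the tool's axes at that moment; what a row does not reach only later rows make up. A row lasts 1/12 s, in which the tool goes at most 41.7 mm and 7.16 degrees, less where a joint would pass 70% of its speed; a pose out of reach is approached as far as the arm can. A call with a gripper value outside its range is refused whole. The fingers move at their own pace and stop on an object; the grip force is fixed at half the most. Time passes only in rows, so rows that repeat a pose let the fingers close. It gives the time, the measured TCP pose, the force, the opening and the grip force at its end, in the units of the state.
- readout.state(): the state, without advancing time (a new reading comes with each control period).
- optics.grab_frame(name): name is "side" or "top" or "wrist"; returns the picture (480x640x3 uint8, red, green, blue); there is no depth.
- optics.camera_info(name): a dict with "fx", "fy", "cx", "cy" (pixels), "extrinsics" (4x4, takes a point from world to camera coordinates). Camera axes: x right, y down, z forward; pixel columns grow to the right and rows downward; lengths in mm; the calibration is good to about 2 mm. A picture is of the moment at which its call begins: read the wrist's pose just before it. camera_info takes no time and is no camera call; for the wrist camera it gives the pose at the moment of the call.
- sign_off(): hands the job in; it is judged then, once.
The state is a dict: "time_s": time; "qpos": joint angles; "dq": joint speeds; "tau": joint torques, N m; "ee_pos": TCP position; "tcp_rot": TCP orientation; "contact_force": force on the tool from outside, world axes, zero at the start; "torque": the same for the moment, N m; "finger_gap": finger opening in mm; "gripper_force": force on a finger pad.
Only numpy, scipy, OpenCV 4.12 (cv2) and the standard library are available. Lean on these libraries where they do the work, as an engineer would, in place of code of your own. Each camera call takes 0.05 s, during which the arm holds its last target. There are 200 camera calls.

## Working session

There is one attempt and no reset: what is moved stays moved. The work goes in short steps, Python scripts to look and compute and a tool call to move; the robot and the scene stay as the last step left them, time stands still between calls to the robot, and variables do not carry over. Pictures are saved under pics/ and viewed, at most 10 in all, crops included, and the job is handed in when it is done.

Besides the shell and the picture viewer there is one more tool, called after "Emit:" by a JSON object that holds its "method" and its "body", one argument or row to a line. servo_tool: Moves the arm, as the interface text tells. Its arguments: {"type":"object","properties":{"increments":{"type":"array"}},"required":["increments"]}

```bash
mkdir -p pics; ls
python3 - <<'E'
from bench import readout, optics
import cv2, json, numpy as np
s=readout.state(); print(s)
for n in ["side","top","wrist"]:
    im=optics.grab_frame(n); cv2.imwrite(f"pics/{n}0.png",im[:,:,::-1])
    c=optics.camera_info(n); print(n,c['fx'],c['cx'],c['cy'],np.round(c['extrinsics'],4).tolist())
E
```

```text
pics
{'time_s': 0.0, 'qpos': array([-1.1369016 ,  0.32184315, -0.07007241,  1.45170205,  0.02259815,
        1.37080451, -0.05688547]), 'dq': array([ 5.99788956e-04, -7.35844747e-04, -1.28470816e-04, -5.94886042e-04,
       -7.48085499e-05, -1.77941005e-04,  3.92730830e-04]), 'tau': array([ 7.90188369e-04, -4.93563831e+01, -3.81771075e-01, -3.14341843e+01,
        1.30900269e-02,  1.12580694e-02,  3.64879975e-05]), 'ee_pos': array([264.74871659, 593.03356006, 230.19674815]), 'tcp_rot': array([-6.54464138e-01, -3.07234824e+00,  3.05601452e-03]), 'contact_force': array([-0.39224644, -0.08723195,  0.5675299 ]), 'torque': array([-0.02847733,  0.01357885, -0.00461641]), 'gripper_force': 0.0, 'finger_gap': 85.53419138074108}
side 471.56455443282925 320.05541260953146 234.49788842858794 [[0.9403, -0.3397, -0.0203, -511.6338], [-0.1619, -0.3942, -0.9046, 185.1542], [0.2993, 0.8539, -0.4257, 906.5859], [0.0, 0.0, 0.0, 1.0]]
top 567.8765719723895 310.8443914651468 232.99859685275118 [[0.2694, -0.963, -0.0003, -152.5816], [-0.9434, -0.2639, -0.201, 545.8772], [0.1935, 0.0544, -0.9796, 1121.1404], [0.0, 0.0, 0.0, 1.0]]
wrist 353.17101357939026 321.6364866153335 241.19228751755114 [[0.4083, 0.9128, -0.002, -649.1383], [0.8669, -0.3871, 0.3139, -39.3673], [0.2858, -0.13, -0.9494, 381.5818], [0.0, 0.0, 0.0, 1.0]]
```

View pics/top0.png

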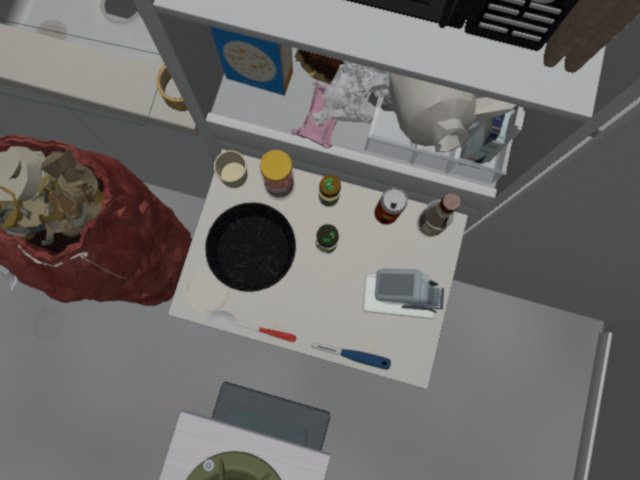

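View pics/side0.png

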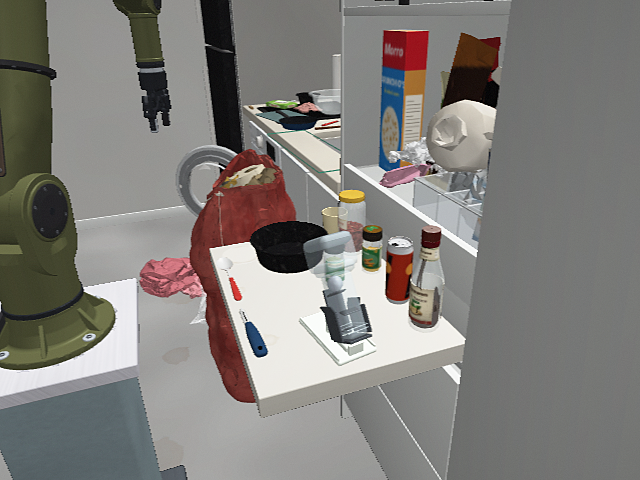

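The top view shows the bowl at about (251,247) and the stand foot at about (402,294). The bottle leans left, towards the bowl, with its base near (398,284) and mouth near (435,292). In the side view the ball is at about (336,284). Next I'll take zoomed crops to get the stand's pose.

Run:
```python
import cv2,numpy as np
t=cv2.imread("pics/top0.png")[260:330,350:455]; s=cv2.imread("pics/side0.png")[222:372,290:390]
a=cv2.resize(t,None,fx=4,fy=4,interpolation=cv2.INTER_CUBIC); b=cv2.resize(s,None,fx=3.7,fy=3.7,interpolation=cv2.INTER_CUBIC)
o=np.zeros((560,800,3),np.uint8); o[:a.shape[0],:a.shape[1]]=a; b=b[:560]; o[:b.shape[0],424:424+b.shape[1]]=b[:,:376]
cv2.imwrite("pics/crop0.png",o)
```

```text
(no output)
```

View pics/crop0.png

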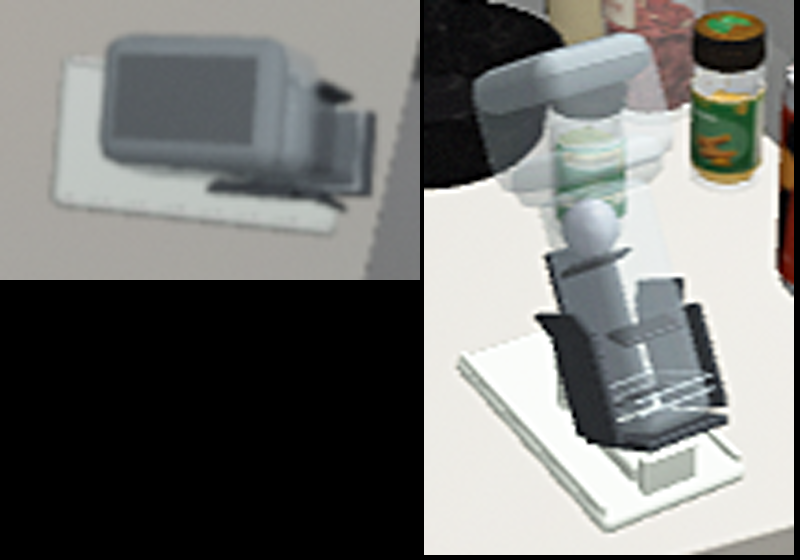

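The crop gives clear foot corners in both views, for example top (366.5,274.5), (363.8,310.8) and (433.8,318), plus the base outline. I'll fit the stand's pose to them and get the bowl and jar positions too.

```bash
cat > h.py <<'E'
import numpy as np, cv2, pickle, os
from scipy.spatial.transform import Rotation as R
from scipy.optimize import least_squares
from bench import readout, optics
def proj(P,c):
    E=np.array(c['extrinsics']); p=np.atleast_2d(P)@E[:3,:3].T+E[:3,3]
    return np.c_[c['fx']*p[:,0]/p[:,2]+c['cx'], c['fy']*p[:,1]/p[:,2]+c['cy']]
def ray(uv,c,z):
    E=np.array(c['extrinsics']); Rm,t=E[:3,:3],E[:3,3]
    o=-Rm.T@t; d=Rm.T@np.array([(uv[0]-c['cx'])/c['fx'],(uv[1]-c['cy'])/c['fy'],1])
    return o+d*(z-o[2])/d[2]
def Rz(a): return R.from_euler('z',a).as_matrix()
E
python3 - <<'E'
from h import *
ct,cs=optics.camera_info("top"),optics.camera_info("side")
# foot corners (stand frame) vs pixels
h=9
top=[((40,75,h),(366.5,274.5)),((-40,75,h),(363.75,310.75)),((-40,-75,h),(433.75,318))]
side=[((-40,-75,0),(339.2,364.4)),((-40,75,h),(299.7,319.8)),((40,-75,0),(376,351))]
def res(p):
    T=lambda P: Rz(p[2])@np.array(P,float)+[p[0],p[1],0]
    return np.concatenate([proj(T(P),ct)[0]-uv for P,uv in top]+[proj(T(P),cs)[0]-uv for P,uv in side])
g=ray((402,294),ct,0); r=least_squares(res,[g[0],g[1],0]); p=r.x; print("stand",p,np.round(r.fun,1))
T=lambda P: Rz(p[2])@np.array(P,float)+[p[0],p[1],0]
def B(x,y,z): # bottle point seated
    s,c=.5,np.sqrt(3)/2
    return T(np.array([0,-55,36])+np.array([x,0,0])+y*np.array([0,c,-s])+z*np.array([0,s,c]))
for q in [(31,45,180),(-31,45,180),(31,-45,180),(-31,-45,180)]:
    a=proj(B(*q),ct)[0]; b=proj(B(*q),cs)[0]; print(q,np.round((a-[350,260])*4),np.round((b-[290,222])*3.7+[424,0]))
print("top",B(0,0,180),"toe",B(0,0,0))
im=cv2.imread("pics/top0.png"); g=im.max(axis=2); m=np.zeros_like(g); m[195:300,195:305]=(g[195:300,195:305]<70)*255
m=cv2.morphologyEx(m,cv2.MORPH_CLOSE,np.ones((5,5)))
cn=max(cv2.findContours(m,0,2)[0],key=cv2.contourArea); e=cv2.fitEllipse(cv2.convexHull(cn)); print(e, ray(e[0],ct,61), [ray((e[0][0]+d*e[1][0]/2,e[0][1]),ct,61) for d in(-1,1)])
print("jar",ray((328,230),ct,105),"can",ray((392,200),ct,134),"sauce",ray((451,203),ct,201), "smalljar",ray((330,182),ct,105),"bean",ray((275,165),ct,150),"cup",ray((229,160),ct,67))
s=np.load if 0 else readout.state(); print(s['ee_pos'],R.from_rotvec(s['tcp_rot']).as_matrix().round(3))
E
```

```text
stand [ 4.97891109e+02 -2.13370299e+02  1.78122279e-01] [-1.  -1.6 -1.1 -0.1  0.4 -0.5 -0.2  3.2 -2.1 -1.   1.4  0.5]
(31, 45, 180) [96. 25.] [566.  50.]
(-31, 45, 180) [ 86. 159.] [456.  79.]
(31, -45, 180) [283.  27.] [653.  22.]
(-31, -45, 180) [275. 167.] [535.  54.]
top [ 491.68974341 -178.92406457  191.88457268] toe [ 507.63611211 -267.5000959    36.        ]
((250.14169311523438, 246.74642944335938), (87.42351531982422, 90.55164337158203), 57.68790054321289) [504.41676858 111.99688556  61.        ] [array([480.25567285, 198.36583774,  61.        ]), array([528.57691571,  25.63132438,  61.        ])]
jar [572.02842037 -33.77828678 105.        ] can [ 657.37170387 -139.19746395  134.        ] sauce [ 661.09439305 -239.83342759  201.        ] smalljar [668.69528103 -11.55127182 105.        ] bean [659.62324306  98.64670648 150.        ] cup [669.24046205 207.82564522  67.        ]
[264.81399475 593.14929468 230.47980864] [[-0.913  0.408 -0.001]
 [ 0.408  0.913 -0.001]
 [-0.    -0.001 -1.   ]]
```

```bash
cat >> h.py <<'E'
ST=[497.9,-213.4,0.178]   # stand x,y,yaw
BOWL=np.array([504.4,112.0])
def bottleR(lean,yaw):  # columns: bottle axes; lean = base towards its +y
    s,c=np.sin(lean),np.cos(lean)
    return Rz(yaw)@np.array([[1,0,0],[0,c,s],[0,-s,c]])
def tool(mouth,lean,yaw,zt):  # TCP pose with TCP at bottle z = zt
    B=bottleR(lean,yaw); return np.array(mouth,float)+zt*B[:,2], np.c_[B[:,1],B[:,0],-B[:,2]]
def toe(): return Rz(ST[2])@np.array([0,-55,36.])+[ST[0],ST[1],0]
def rel(p0,R0,p,Rm):
    w=R.from_matrix(R0.T@Rm).as_rotvec(); return np.r_[w,R0.T@(p-p0)/1000].round(4).tolist()
def cur():
    s=readout.state(); return s['ee_pos'],R.from_rotvec(s['tcp_rot']).as_matrix()
E
python3 - <<'E'
from h import *
p0,R0=cur()
p,Rm=tool(toe(),np.pi/6,ST[2],235); print(p)
q=np.array([420,280,340.]); print("via",rel(p0,R0,q,R0)); print("A",rel(p0,R0,p,Rm)); print("A from via",rel(q,R0,p,Rm))
E
```

```text
[ 486.83365442 -151.8875135   239.51596989]
via [0.0, 0.0, 0.0, -0.2693, -0.2229, -0.1092]
A [0.2532, -0.4805, 0.9503, -0.5064, -0.5899, -0.0081]
A from via [0.2532, -0.4805, 0.9503, -0.237, -0.367, 0.1011]
```

Emit:
{"method": "servo_tool", "body": {
  "increments": [
    [0,0,0,-0.015,-0.012,-0.006,1],
    [0,0,0,-0.04,-0.034,-0.016,1],
    [0,0,0,-0.07,-0.058,-0.028,1],
    [0,0,0,-0.1,-0.083,-0.041,1],
    [0,0,0,-0.13,-0.108,-0.053,1],
    [0,0,0,-0.16,-0.132,-0.065,1],
    [0,0,0,-0.19,-0.157,-0.077,1],
    [0,0,0,-0.22,-0.182,-0.089,1]
  ]
}}

```text
time_s: 0.82
ee_pos: [392.1, 335.7, 320.8]
tcp_rot: [-0.654, -3.073, -0.0]
contact_force: [1.5, 0.9, -0.2]
finger_gap: 85.3
gripper_force: 0.0
```

Run:
```python
from h import *
p0,R0=cur(); s=readout.state(); print(p0,s['time_s'],s['qpos'].round(2))
p,Rm=tool(toe(),np.pi/6,ST[2],235)
print("A",rel(p0,R0,p,Rm))
```

```text
[392.070607   335.71272816 320.77830569] 0.8167 [-0.86  0.    0.1   1.64 -0.    1.5   0.39]
A [0.2546, -0.4814, 0.95, -0.2853, -0.4067, 0.0812]
```

Emit:
{"method": "servo_tool", "body": {
  "increments": [
    [0.02,-0.04,0.08,-0.02,-0.028,0,1],
    [0.04,-0.08,0.16,-0.042,-0.06,0,1],
    [0.06,-0.12,0.24,-0.065,-0.092,0,1],
    [0.08,-0.16,0.32,-0.088,-0.124,0,1],
    [0.1,-0.2,0.4,-0.11,-0.156,0,1],
    [0.12,-0.24,0.48,-0.132,-0.188,0,1],
    [0.14,-0.28,0.56,-0.155,-0.22,0,1],
    [0.16,-0.31,0.62,-0.178,-0.252,0,1]
  ]
}}

```text
time_s: 1.48
ee_pos: [451.2, 33.6, 320.2]
tcp_rot: [1.431, 2.474, -0.315]
contact_force: [1.1, -0.6, 0.7]
finger_gap: 85.4
gripper_force: 0.0
```

Run:
```python
from h import *
p0,R0=cur(); s=readout.state(); print(p0,s['time_s'],s['qpos'].round(2))
p,Rm=tool(toe(),np.pi/6,ST[2],235)
print("A",rel(p0,R0,p,Rm))
```

```text
[451.23074478  33.56661307 320.24593326] 1.4833 [-0.67 -0.18  0.23  1.85  0.38  1.51  0.04]
A [0.0915, -0.1721, 0.3267, -0.1408, -0.0555, 0.1389]
```

Emit:
{"method": "servo_tool", "body": {
  "increments": [
    [0.01,-0.03,0.05,-0.02,-0.008,0.02,1],
    [0.03,-0.06,0.1,-0.045,-0.017,0.045,1],
    [0.05,-0.09,0.16,-0.07,-0.027,0.07,1],
    [0.06,-0.12,0.22,-0.095,-0.037,0.095,1],
    [0.08,-0.15,0.28,-0.12,-0.047,0.12,1],
    [0.091,-0.172,0.327,-0.135,-0.053,0.133,1],
    [0.091,-0.172,0.327,-0.141,-0.056,0.139,1],
    [0.091,-0.172,0.327,-0.141,-0.056,0.139,1]
  ]
}}

```text
time_s: 2.15
ee_pos: [486.1, -152.4, 238.3]
tcp_rot: [1.734, 2.077, -0.466]
contact_force: [-0.4, 0.1, -0.3]
finger_gap: 85.2
gripper_force: 0.0
```

Run:
```python
from h import *
import json
s=readout.state(); print(s['ee_pos'],s['time_s'],s['qpos'].round(2))
c=optics.camera_info("wrist"); im=optics.grab_frame("wrist"); cv2.imwrite("pics/w1.png",im[:,:,::-1]); pickle.dump(c,open("w1.pkl","wb"))
p,Rm=tool(toe(),np.pi/6,ST[2],235); print("res",rel(*cur(),p,Rm))
T=bottleR(np.pi/6,ST[2])
for q in [(31,45,180),(-31,45,180),(31,-45,180),(-31,-45,180),(0,0,180),(0,0,0)]: print(q,proj(toe()+T@np.array(q),c)[0].round(1))
```

```text
[ 486.10555839 -152.38792488  238.33578398] 2.15 [-0.5  -0.09  0.38  1.98  0.58  1.27 -0.13]
res [0.0001, -0.0025, 0.003, -0.0012, -0.0002, 0.0002]
(31, 45, 180) [380.4 193.1]
(-31, 45, 180) [270.2 192.8]
(31, -45, 180) [372.8 332.3]
(-31, -45, 180) [276.3 331.9]
(0, 0, 180) [324.9 267.1]
(0, 0, 0) [324.1 203.7]
```

View pics/w1.png

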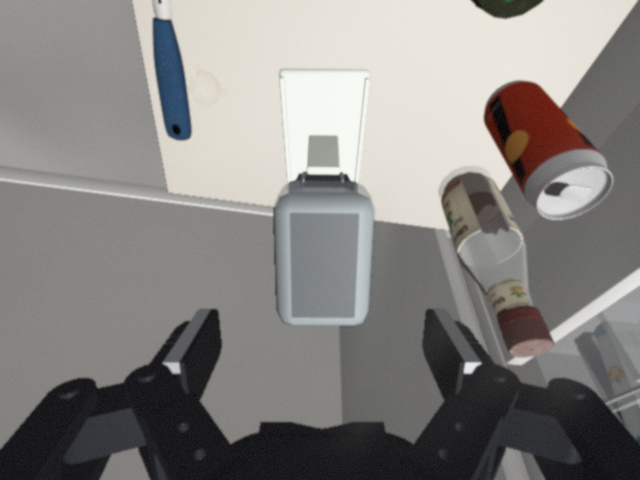

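The wrist view shows the bottle base at columns 276–369 and rows 192–326. That is within about 1 px laterally of the prediction, and the yaw is aligned. I'll advance along the tool axis and close.

Emit:
{"method": "servo_tool", "body": {
  "increments": [
    [0,-0.0025,0.003,0,-0.001,0.015,1],
    [0,-0.0025,0.003,-0.001,-0.001,0.035,1],
    [0,-0.0025,0.003,-0.001,-0.001,0.055,1],
    [0,-0.0025,0.003,-0.001,-0.001,0.075,1],
    [0,-0.0025,0.003,-0.001,-0.001,0.09,1],
    [0,-0.0025,0.003,-0.001,-0.001,0.1,1],
    [0,-0.0025,0.003,-0.001,-0.001,0.106,1],
    [0,-0.0025,0.003,-0.001,-0.001,0.106,1]
  ]
}}

```text
time_s: 2.87
ee_pos: [495.8, -203.2, 147.6]
tcp_rot: [1.732, 2.073, -0.464]
contact_force: [-0.5, 0.2, 0.4]
finger_gap: 85.8
gripper_force: 0.0
```

Emit:
{"method": "servo_tool", "body": {
  "increments": [
    [0,0,0,0,0,0,0.85],
    [0,0,0,0,0,0,0.75],
    [0,0,0,0,0,0,0.65],
    [0,0,0,0,0,0,0.5],
    [0,0,0,0,0,0,0.3],
    [0,0,0,0,0,0,0.1],
    [0,0,0,0,0,0,0],
    [0,0,0,0,0,0,0]
  ]
}}

```text
time_s: 3.53
ee_pos: [496.6, -202.9, 149.1]
tcp_rot: [1.732, 2.072, -0.462]
contact_force: [-2.3, 3.5, 5.7]
finger_gap: 61.4
gripper_force: 65.3
```

Emit:
{"method": "servo_tool", "body": {
  "increments": [
    [0,0,0,0,0,-0.006,0],
    [0,0,0,0,0,-0.018,0],
    [0,0,0,0,0,-0.032,0],
    [0,0,0,0,0,-0.048,0],
    [0,0,0,0,0,-0.064,0],
    [0,0,0,0,0,-0.08,0],
    [0,0,0,0,0,-0.095,0],
    [0,0,0,0,0,-0.105,0]
  ]
}}

```text
time_s: 4.2
ee_pos: [486.5, -150.9, 239.9]
tcp_rot: [1.732, 2.072, -0.462]
contact_force: [1.1, -0.5, -2.7]
finger_gap: 61.5
gripper_force: 65.5
```

Run:
```python
from h import *
G=np.array([496.6,-202.9,149.1]); RG=R.from_rotvec([1.732,2.072,-.462]).as_matrix()
d=RG.T@(toe()-G); print("mouth in tool",d, "axis angles", (bottleR(np.pi/6,ST[2])[:,2]@RG).round(4))
p0,R0=cur(); print(p0, readout.state()['contact_force'],readout.state()['finger_gap'])
# mouth now
print("mouth now",p0+R0@d)
c=np.append(BOWL,85); 
for lean in (30,-40,38):
    p,Rm=tool(c,np.radians(lean),ST[2],-0.); p=p-Rm@d; print(lean,p.round(1),rel(p0,R0,p,Rm))
```

```text
mouth in tool [ -0.16013258  -0.90303787 130.72788314] axis angles [-5.0e-04  2.5e-03 -1.0e+00]
[ 486.52203896 -150.89780512  239.87622107] [ 1.1282082  -0.50290639 -2.69009103] 61.51750656726171
mouth now [ 497.54360518 -215.46095164  126.7358404 ]
30 [493.7 176.6 198.1] [0.0024, -0.0001, -0.0005, 0.299, 0.0652, -0.1242]
-40 [520.1  29.6 185.2] [0.0024, 1.2217, 0.0011, 0.176, 0.0651, -0.0384]
38 [491.  191.5 187.9] [0.0024, -0.1397, -0.0006, 0.3172, 0.0652, -0.1229]
```

Emit:
{"method": "servo_tool", "body": {
  "increments": [
    [0.0,0,0,0.0,0.0,-0.008,0],
    [0,0,0,0.004,0.002,-0.022,0],
    [0,0,0,0.015,0.005,-0.04,0],
    [0,0,0,0.034,0.01,-0.058,0],
    [0,0,0,0.058,0.016,-0.075,0],
    [0,0,0,0.085,0.023,-0.09,0],
    [0,0,0,0.113,0.03,-0.103,0],
    [0.001,0,0,0.141,0.037,-0.115,0]
  ]
}}

```text
time_s: 4.87
ee_pos: [490.8, 32.9, 267.6]
tcp_rot: [1.734, 2.072, -0.464]
contact_force: [2.0, 0.5, -2.7]
finger_gap: 61.0
gripper_force: 65.5
```

Emit:
{"method": "servo_tool", "body": {
  "increments": [
    [0,0,0,0.028,0.006,-0.01,0],
    [0,0,0,0.054,0.012,-0.017,0],
    [0,0,0,0.08,0.017,-0.022,0],
    [0,0,0,0.104,0.022,-0.024,0],
    [0,0,0,0.124,0.025,-0.024,0],
    [0.001,0,0,0.138,0.027,-0.022,0],
    [0.001,0,0,0.146,0.028,-0.018,0],
    [0.001,0,0,0.15,0.028,-0.015,0]
  ]
}}

```text
time_s: 5.53
ee_pos: [494.0, 171.7, 204.3]
tcp_rot: [1.733, 2.073, -0.468]
contact_force: [0.3, 0.0, -2.5]
finger_gap: 61.2
gripper_force: 65.6
```

```bash
cat >> h.py <<'E'
D=np.array([-.16,-.9,130.7]) # mouth in tool
def plan(c,leans,yaw=None):
    p0,R0=cur(); print("now",p0.round(1),"mouth",(p0+R0@D).round(1), "t",readout.state()['time_s'],"q",readout.state()['qpos'].round(2))
    for l in leans:
        _,Rm=tool(c,np.radians(l),ST[2] if yaw is None else yaw,0); print(l,rel(p0,R0,np.array(c)-Rm@D,Rm))
E
python3 - <<'E'
from h import *
plan([504.4,112,85],[30,15,0,-15,-30,-40,-45,38])
im=np.hstack([optics.grab_frame("top")[170:320,180:400],optics.grab_frame("side")[150:300,220:400]])
cv2.imwrite("pics/b1.png",cv2.resize(im[:,:,::-1],None,fx=2,fy=2))
E
```

```text
now [494.  171.7 204.3] mouth [504.5 106.8  91.3] t 5.5333 q [-0.78  0.22  0.1   1.73  0.43  1.47 -0.61]
30 [-0.0021, 0.0018, 0.0009, 0.0074, 0.0006, 0.0029]
15 [-0.0022, 0.2636, 0.0006, -0.0265, 0.0006, 0.0074]
0 [-0.0023, 0.5254, 0.0003, -0.058, 0.0006, 0.0205]
-15 [-0.0024, 0.7872, 0.0, -0.085, 0.0006, 0.0413]
-30 [-0.0024, 1.049, -0.0003, -0.1058, 0.0006, 0.0683]
-40 [-0.0024, 1.2235, -0.0005, -0.1154, 0.0007, 0.089]
-45 [-0.0024, 1.3108, -0.0006, -0.1188, 0.0007, 0.0999]
38 [-0.0021, -0.1378, 0.001, 0.0256, 0.0006, 0.0042]
```

View pics/b1.png

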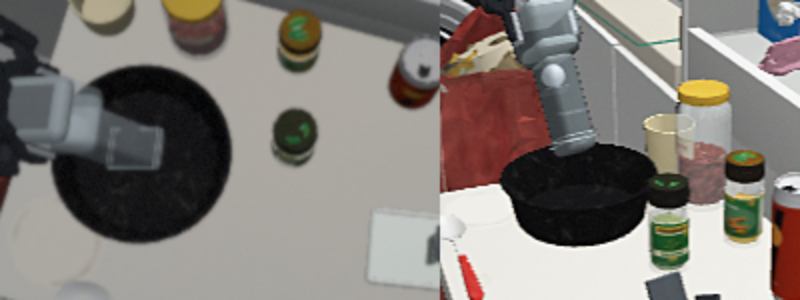

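Top view: the mouth, near (135,147), is over the middle of the bowl. Side view: the ball, near (555,75), is still on the high fin. Now I'll work out the rocking rows.

```bash
cat >> h.py <<'E'
def seq(c,start,leans):  # relative to a nominal start lean, mouth held at c
    _,R0=tool(c,np.radians(start),ST[2],0); p0=np.array(c)-R0@D
    for l in leans:
        _,Rm=tool(c,np.radians(l),ST[2],0); r=np.array(rel(p0,R0,np.array(c)-Rm@D,Rm)); print(l,r[[1,3,5]].round(3).tolist())
E
python3 - <<'E'
from h import *
plan([504.4,112,85],[26,20,13,6,-1,-8,-15,-22])
print("from -22"); seq([504,112,85],-22,[-29,-36,-41])
print("from -41"); seq([504,112,85],-41,[-37,-30,-23,-16,-9,-2,5,12])
print("from 12"); seq([504,112,85],12,[19,26,33,38,41])
print("from 41"); seq([504,112,85],41,[37,30,23,16,9,2,-5,-12])
E
```

```text
now [494.  170.3 204.8] mouth [504.3 105.4  91.9] t 5.6333 q [-0.78  0.22  0.11  1.73  0.43  1.47 -0.61]
26 [-0.0031, 0.0721, -0.0006, -0.0003, 0.0009, 0.003]
20 [-0.003, 0.1769, -0.0008, -0.0139, 0.0009, 0.0047]
13 [-0.003, 0.299, -0.001, -0.0294, 0.0009, 0.0084]
6 [-0.0029, 0.4212, -0.0011, -0.0444, 0.0009, 0.014]
-1 [-0.0029, 0.5434, -0.0013, -0.0585, 0.0009, 0.0214]
-8 [-0.0028, 0.6655, -0.0015, -0.0717, 0.001, 0.0305]
-15 [-0.0027, 0.7877, -0.0017, -0.0836, 0.001, 0.0411]
-22 [-0.0026, 0.9099, -0.0019, -0.0942, 0.0011, 0.053]
from -22
-29 [0.122, -0.016, 0.001]
-36 [0.244, -0.032, 0.004]
-41 [0.332, -0.043, 0.007]
from -41
-37 [-0.07, 0.009, 0.0]
-30 [-0.192, 0.025, 0.002]
-23 [-0.314, 0.04, 0.006]
-16 [-0.436, 0.055, 0.012]
-9 [-0.558, 0.069, 0.02]
-2 [-0.681, 0.082, 0.029]
5 [-0.803, 0.094, 0.04]
12 [-0.925, 0.104, 0.052]
from 12
19 [-0.122, 0.016, 0.001]
26 [-0.244, 0.032, 0.004]
33 [-0.366, 0.047, 0.009]
38 [-0.454, 0.057, 0.013]
41 [-0.506, 0.063, 0.016]
from 41
37 [0.07, -0.009, 0.0]
30 [0.192, -0.025, 0.002]
23 [0.314, -0.04, 0.006]
16 [0.436, -0.055, 0.012]
9 [0.558, -0.069, 0.02]
2 [0.681, -0.082, 0.029]
-5 [0.803, -0.094, 0.04]
-12 [0.925, -0.104, 0.052]
```

Emit:
{"method": "servo_tool", "body": {
  "increments": [
    [0,0.07,0,0.0,0.001,0.003,0],
    [0,0.175,0,-0.013,0.001,0.005,0],
    [0,0.297,0,-0.029,0.001,0.008,0],
    [0,0.419,0,-0.044,0.001,0.014,0],
    [0,0.541,0,-0.058,0.001,0.021,0],
    [0,0.663,0,-0.071,0.001,0.03,0],
    [0,0.785,0,-0.083,0.001,0.041,0],
    [0,0.907,0,-0.094,0.001,0.053,0]
  ]
}}

```text
time_s: 6.3
ee_pos: [515.2, 62.3, 210.1]
tcp_rot: [-1.816, -2.167, -0.364]
contact_force: [-1.0, 0.1, -3.0]
finger_gap: 61.4
gripper_force: 65.8
```

Emit:
{"method": "servo_tool", "body": {
  "increments": [
    [0,0.122,0,-0.016,0,0.001,0],
    [0,0.244,0,-0.032,0,0.004,0],
    [0,0.33,0,-0.043,0,0.007,0],
    [0,0.33,0,-0.043,0,0.007,0],
    [0,0.33,0,-0.043,0,0.007,0],
    [0,0.33,0,-0.043,0,0.007,0],
    [0,0.33,0,-0.043,0,0.007,0],
    [0,0.33,0,-0.043,0,0.007,0]
  ]
}}

```text
time_s: 6.97
ee_pos: [521.0, 30.2, 185.9]
tcp_rot: [-1.62, -1.943, -0.605]
contact_force: [-0.1, 0.4, -2.6]
finger_gap: 61.3
gripper_force: 70.4
```

Run:
```python
from h import *
plan([504.4,112,85],[-41])
im=np.hstack([optics.grab_frame("top")[170:320,180:400],optics.grab_frame("side")[150:300,220:400]])
cv2.imwrite("pics/b2.png",cv2.resize(im[:,:,::-1],None,fx=2,fy=2))
```

```text
now [521.   30.2 185.9] mouth [505.1 113.9  86.9] t 6.9667 q [-0.09  0.33  0.46  1.76 -0.73  1.55  0.75]
-41 [0.0003, 0.0038, 0.0032, -0.0031, -0.001, 0.0002]
```

View pics/b2.png

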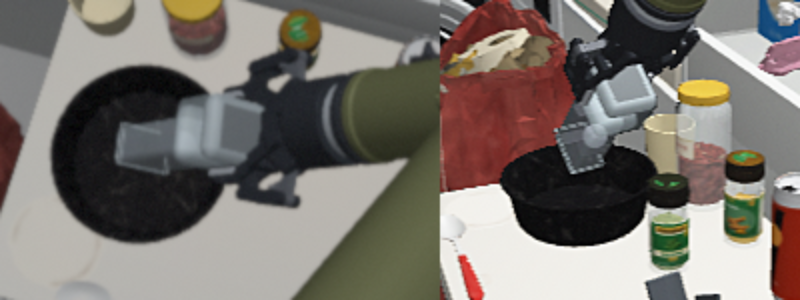

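Side view: the ball is at about (598,138), on the fin side. I'll compare that with the projected fin positions.

Run:
```python
from h import *
p0,R0=cur(); B=np.c_[R0[:,1],R0[:,0],-R0[:,2]]; m=p0+R0@D; c=optics.camera_info("side")
for n,q in dict(mouth=(0,0,0),high=(0,11,97),mid=(0,-11,64),low=(0,11,31)).items():
    print(n,((proj(m+B@np.array(q,float),c)[0]-[220,150])*2+[440,0]).round(0))
```

```text
mouth [575. 152.]
high [594. 103.]
mid [593. 134.]
low [578. 132.]
```

The ball matches the middle fin. Next I'll rock to +y and hold.

Emit:
{"method": "servo_tool", "body": {
  "increments": [
    [0,-0.07,0,0.009,0,0,0],
    [0,-0.192,0,0.025,0,0.002,0],
    [0,-0.314,0,0.04,0,0.006,0],
    [0,-0.436,0,0.055,0,0.012,0],
    [0,-0.558,0,0.069,0,0.02,0],
    [0,-0.681,0,0.082,0,0.029,0],
    [0,-0.803,0,0.094,0,0.04,0],
    [0,-0.925,0,0.104,0,0.052,0]
  ]
}}

```text
time_s: 7.73
ee_pos: [501.1, 142.2, 216.2]
tcp_rot: [1.903, 2.275, -0.198]
contact_force: [0.8, -1.0, -3.1]
finger_gap: 61.4
gripper_force: 70.6
```

Emit:
{"method": "servo_tool", "body": {
  "increments": [
    [0,-0.122,0,0.016,0,0.001,0],
    [0,-0.244,0,0.032,0,0.004,0],
    [0,-0.366,0,0.047,0,0.009,0],
    [0,-0.454,0,0.057,0,0.013,0],
    [0,-0.5,0,0.062,0,0.015,0],
    [0,-0.5,0,0.062,0,0.015,0],
    [0,-0.5,0,0.062,0,0.015,0],
    [0,-0.5,0,0.062,0,0.015,0]
  ]
}}

```text
time_s: 8.4
ee_pos: [491.4, 195.4, 186.3]
tcp_rot: [1.626, 1.939, -0.603]
contact_force: [0.9, -0.5, -2.4]
finger_gap: 61.2
gripper_force: 72.4
```

Emit:
{"method": "servo_tool", "body": {
  "increments": [
    [0,0,0,0,0,0,0],
    [0,0,0,0,0,0,0],
    [0,0,0,0,0,0,0]
  ]
}}

```text
time_s: 8.65
ee_pos: [491.4, 195.2, 186.3]
tcp_rot: [1.627, 1.938, -0.603]
contact_force: [-0.4, 0.7, -2.5]
finger_gap: 61.3
gripper_force: 72.4
```

Run:
```python
from h import *
plan([504.4,112,85],[41])
p0,R0=cur(); B=np.c_[R0[:,1],R0[:,0],-R0[:,2]]; m=p0+R0@D; c=optics.camera_info("side")
im=np.hstack([optics.grab_frame("top")[170:320,180:400],optics.grab_frame("side")[150:300,220:400]])
cv2.imwrite("pics/b3.png",cv2.resize(im[:,:,::-1],None,fx=2,fy=2))
for n,q in dict(mouth=(0,0,0),high=(0,11,97),mid=(0,-11,64),low=(0,11,31)).items():
    print(n,((proj(m+B@np.array(q,float),c)[0]-[220,150])*2+[440,0]).round(0))
```

```text
now [491.4 195.2 186.3] mouth [505.5 110.9  87.4] t 8.65 q [-0.89  0.35  0.11  1.69  0.53  1.56 -0.74]
41 [-0.0014, -0.0048, -0.0034, 0.0031, -0.0011, 0.001]
mouth [576. 153.]
high [547.  82.]
mid [561. 100.]
low [565. 132.]
```

View pics/b3.png

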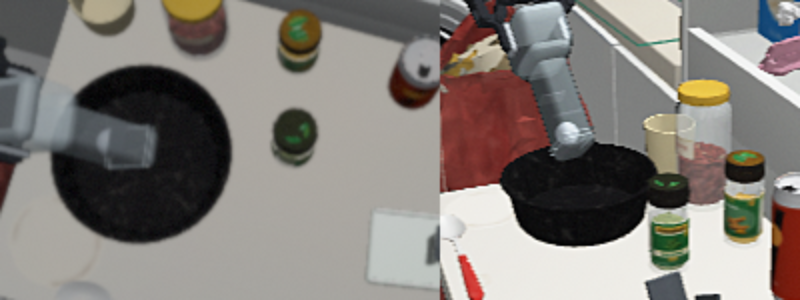

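The ball is at (569,134) in the side view, which matches the low fin. Now I'll rock to −y to drop it, and hold.

Emit:
{"method": "servo_tool", "body": {
  "increments": [
    [0,0.07,0,-0.009,0,0,0],
    [0,0.192,0,-0.025,0,0.002,0],
    [0,0.314,0,-0.04,0,0.006,0],
    [0,0.436,0,-0.055,0,0.012,0],
    [0,0.558,0,-0.069,0,0.02,0],
    [0,0.681,0,-0.082,0,0.029,0],
    [0,0.803,0,-0.094,0,0.04,0],
    [0,0.925,0,-0.104,0,0.052,0]
  ]
}}

```text
time_s: 9.42
ee_pos: [511.6, 83.6, 216.6]
tcp_rot: [-1.907, -2.278, -0.215]
contact_force: [-0.4, -0.5, -3.3]
finger_gap: 61.1
gripper_force: 72.5
```

Emit:
{"method": "servo_tool", "body": {
  "increments": [
    [0,0.122,0,-0.016,0,0.001,0],
    [0,0.244,0,-0.032,0,0.004,0],
    [0,0.366,0,-0.047,0,0.009,0],
    [0,0.454,0,-0.057,0,0.013,0],
    [0,0.5,0,-0.062,0,0.015,0],
    [0,0.5,0,-0.062,0,0.015,0],
    [0,0.5,0,-0.062,0,0.015,0],
    [0,0.5,0,-0.062,0,0.015,0]
  ]
}}

```text
time_s: 10.08
ee_pos: [520.9, 29.8, 186.9]
tcp_rot: [-1.621, -1.942, -0.603]
contact_force: [0.4, 0.2, -0.9]
finger_gap: 61.3
gripper_force: 72.5
```

Emit:
{"method": "servo_tool", "body": {
  "increments": [
    [0,0,0,0,0,0,0],
    [0,0,0,0,0,0,0],
    [0,0,0,0,0,0,0],
    [0,0,0,0,0,0,0],
    [0,0,0,0,0,0,0]
  ]
}}

```text
time_s: 10.5
ee_pos: [520.8, 29.2, 186.6]
tcp_rot: [-1.622, -1.94, -0.604]
contact_force: [0.0, -0.0, -2.5]
finger_gap: 61.2
gripper_force: 72.5
```

Run:
```python
from h import *
plan([504.4,112,85],[-41])
im=np.hstack([optics.grab_frame("top")[170:320,180:400],optics.grab_frame("side")[150:300,220:400]])
cv2.imwrite("pics/b4.png",cv2.resize(im[:,:,::-1],None,fx=2,fy=2))
```

```text
now [520.8  29.2 186.6] mouth [504.9 113.   87.5] t 10.5 q [-0.1   0.33  0.48  1.76 -0.73  1.56  0.75]
-41 [0.0, 0.0033, 0.0001, -0.0028, -0.0006, 0.0013]
```

View pics/b4.png

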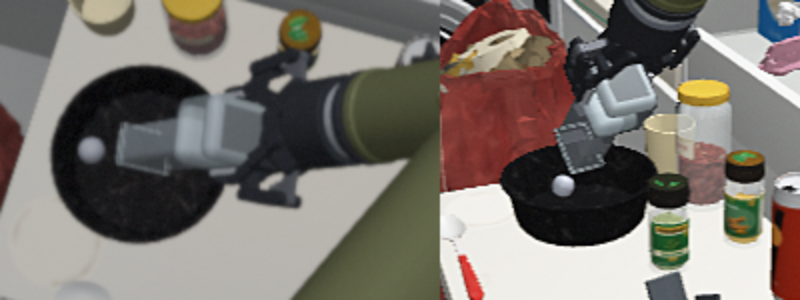

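The ball, at (91,150) top and (563,186) side, lies in the bowl, and the neck is empty. I'll bring the bottle back to a +30° lean and return it.

```bash
cat >> h.py <<'E'
def path(way): # way: list of (mouth xyz, lean)
    p0,R0=cur()
    for c,l in way:
        _,Rm=tool(c,np.radians(l),ST[2],0); print(l,rel(p0,R0,np.array(c)-Rm@D,Rm))
def seat(d): return toe()+d*bottleR(np.pi/6,ST[2])[:,2]
E
python3 - <<'E'
from h import *
print(seat(105))
c=lambda z:[504,112,z]
path([(c(89),-37),(c(95),-30),(c(102),-23),(c(110),-16),(c(118),-9),(c(126),-2),(c(134),5),(c(142),12)])
E
```

```text
[ 498.34265382 -215.86049946  126.9326674 ]
-37 [0.0001, -0.0666, -0.0007, 0.0094, -0.001, -0.0014]
-30 [0.0, -0.1888, -0.0007, 0.0291, -0.001, -0.0039]
-23 [-0.0, -0.311, -0.0007, 0.0492, -0.001, -0.0052]
-16 [-0.0001, -0.4332, -0.0007, 0.0693, -0.001, -0.0055]
-9 [-0.0001, -0.5553, -0.0007, 0.0885, -0.001, -0.0039]
-2 [-0.0001, -0.6775, -0.0007, 0.1068, -0.001, -0.0007]
5 [-0.0002, -0.7997, -0.0007, 0.1238, -0.001, 0.004]
12 [-0.0002, -0.9219, -0.0007, 0.1394, -0.0011, 0.01]
```

Emit:
{"method": "servo_tool", "body": {
  "increments": [
    [0,-0.067,0,0.009,-0.001,-0.001,0],
    [0,-0.189,0,0.029,-0.001,-0.004,0],
    [0,-0.311,0,0.049,-0.001,-0.005,0],
    [0,-0.433,0,0.069,-0.001,-0.005,0],
    [0,-0.555,0,0.088,-0.001,-0.004,0],
    [0,-0.677,0,0.107,-0.001,-0.001,0],
    [0,-0.8,0,0.124,-0.001,0.004,0],
    [0,-0.922,0,0.139,-0.001,0.01,0]
  ]
}}

```text
time_s: 11.27
ee_pos: [500.4, 140.1, 272.4]
tcp_rot: [1.907, 2.276, -0.197]
contact_force: [-0.2, -0.4, -3.7]
finger_gap: 61.0
gripper_force: 72.5
```

Run:
```python
from h import *
plan([504,112,142],[12])
path([([504,108,150],17),([504,98,157],22),([503,83,163],26),([503,63,165],30),([502,38,165],30),([502,10,165],30),([501,-20,165],30),([501,-50,165],30)])
_,R0=tool([0,0,0],np.pi/6,ST[2],0)
print("then, from -50:"); a=np.array([501,-50,165.])
for w in [(501,-80,165),(500,-110,165),(500,-140,165),(499,-166,163),(499,-190,158),(498.5,-208,152),(498,-217.5,142),(498.3,-215.9,127)]: print((R0.T@(np.array(w)-a)/1000).round(4))
```

```text
now [500.4 140.1 272.4] mouth [505.  112.7 144.7] t 11.2667 q [-0.66  0.05  0.2   1.7   0.2   1.45 -0.31]
12 [0.0047, 0.003, -0.0023, -0.0003, -0.0005, 0.0027]
17 [0.0046, -0.0843, -0.0026, 0.0055, -0.0012, -0.0038]
22 [0.0045, -0.1716, -0.0028, 0.0057, -0.003, -0.0071]
26 [0.0044, -0.2414, -0.0029, -0.0009, -0.0066, -0.008]
30 [0.0043, -0.3112, -0.0031, -0.0118, -0.0101, -0.0033]
30 [0.0043, -0.3112, -0.0031, -0.0357, -0.0155, 0.0018]
30 [0.0043, -0.3112, -0.0031, -0.0626, -0.0204, 0.0076]
30 [0.0043, -0.3112, -0.0031, -0.0913, -0.0267, 0.0137]
30 [0.0043, -0.3112, -0.0031, -0.1202, -0.032, 0.0199]
then, from -50:
[-0.0256 -0.0053  0.0148]
[-0.051  -0.0116  0.0294]
[-0.0766 -0.0169  0.0442]
[-0.0976 -0.0225  0.0586]
[-0.1155 -0.0268  0.0748]
[-0.1278 -0.0304  0.0888]
[-0.1308 -0.0326  0.1021]
[-0.122  -0.032   0.1143]
```

Emit:
{"method": "servo_tool", "body": {
  "increments": [
    [0.004,-0.084,-0.003,0.005,-0.001,-0.004,0],
    [0.004,-0.172,-0.003,0.006,-0.003,-0.007,0],
    [0.004,-0.241,-0.003,-0.001,-0.007,-0.008,0],
    [0.004,-0.311,-0.003,-0.012,-0.01,-0.003,0],
    [0.004,-0.311,-0.003,-0.036,-0.015,0.002,0],
    [0.004,-0.311,-0.003,-0.063,-0.02,0.008,0],
    [0.004,-0.311,-0.003,-0.091,-0.027,0.014,0],
    [0.004,-0.311,-0.003,-0.12,-0.032,0.02,0]
  ]
}}

```text
time_s: 11.93
ee_pos: [489.3, 12.7, 274.2]
tcp_rot: [1.735, 2.081, -0.469]
contact_force: [0.1, -0.2, -2.0]
finger_gap: 61.0
gripper_force: 72.5
```

Run:
```python
from h import *
plan([501,-50,165],[30]); print(seat(120))
path([((500,-80,165),30),((499,-110,165),30),((498,-140,165),30),((498,-166,162),30),((497,-190,155),30)]+[(seat(125),30)])
```

```text
now [489.3  12.7 274.2] mouth [499.1 -51.5 160.8] t 11.9333 q [-0.66 -0.01  0.22  1.84  0.5   1.48 -0.35]
30 [-0.0057, -0.0044, 0.0042, -0.0005, 0.0013, -0.0042]
[ 497.01469235 -208.47900108  139.92304845]
30 [-0.0057, -0.0044, 0.0042, -0.0259, -0.005, 0.0104]
30 [-0.0057, -0.0044, 0.0042, -0.0514, -0.0113, 0.025]
30 [-0.0057, -0.0044, 0.0042, -0.0768, -0.0176, 0.0396]
30 [-0.0057, -0.0044, 0.0042, -0.0976, -0.0222, 0.0549]
30 [-0.0057, -0.0044, 0.0042, -0.1144, -0.0274, 0.0727]
30 [-0.0057, -0.0044, 0.0042, -0.1227, -0.0306, 0.0898]
```

Emit:
{"method": "servo_tool", "body": {
  "increments": [
    [-0.003,-0.002,0.002,-0.026,-0.005,0.01,0],
    [-0.005,-0.004,0.004,-0.051,-0.011,0.025,0],
    [-0.005,-0.004,0.004,-0.077,-0.017,0.04,0],
    [-0.005,-0.004,0.004,-0.098,-0.022,0.055,0],
    [-0.005,-0.004,0.004,-0.114,-0.027,0.073,0],
    [-0.005,-0.004,0.004,-0.122,-0.03,0.089,0],
    [-0.005,-0.004,0.004,-0.122,-0.03,0.089,0],
    [-0.005,-0.004,0.004,-0.122,-0.03,0.089,0]
  ]
}}

```text
time_s: 12.6
ee_pos: [486.0, -140.4, 257.8]
tcp_rot: [1.738, 2.071, -0.465]
contact_force: [-0.1, 0.7, -1.1]
finger_gap: 61.1
gripper_force: 72.3
```

Run:
```python
from h import *
print(seat(125)); plan(seat(125),[30]); path([(seat(d),30) for d in(110,60,10,0)])
p0,R0=cur(); B=np.c_[R0[:,1],R0[:,0],-R0[:,2]]; m=p0+R0@D; c=optics.camera_info("side")
im=optics.grab_frame("side")[222:372,290:430]; im=cv2.resize(im[:,:,::-1],None,fx=4,fy=4,interpolation=cv2.INTER_CUBIC)
for a in[(0,28),(0,-28),(19,0),(-19,0)]:
    for z in (0,104):
        u=(proj(m+B@np.array([*a,z],float),c)[0]-[290,222])*4; cv2.circle(im,tuple(int(v) for v in u),3,(0,0,255),-1)
cv2.imwrite("pics/p1.png",im)
```

```text
[ 496.57203853 -206.01850162  144.25317547]
now [ 486.  -140.4  257.8] mouth [ 496.5 -204.9  144.6] t 12.6 q [-0.52 -0.1   0.36  1.95  0.58  1.32 -0.14]
30 [-0.002, -0.0009, -0.003, -0.0006, -0.0003, 0.0009]
30 [-0.002, -0.0009, -0.003, -0.0007, -0.0003, 0.0159]
30 [-0.002, -0.0009, -0.003, -0.0007, -0.0002, 0.0659]
30 [-0.002, -0.0009, -0.003, -0.0007, -0.0001, 0.1159]
30 [-0.002, -0.0009, -0.003, -0.0008, -0.0001, 0.1259]
```

View pics/p1.png

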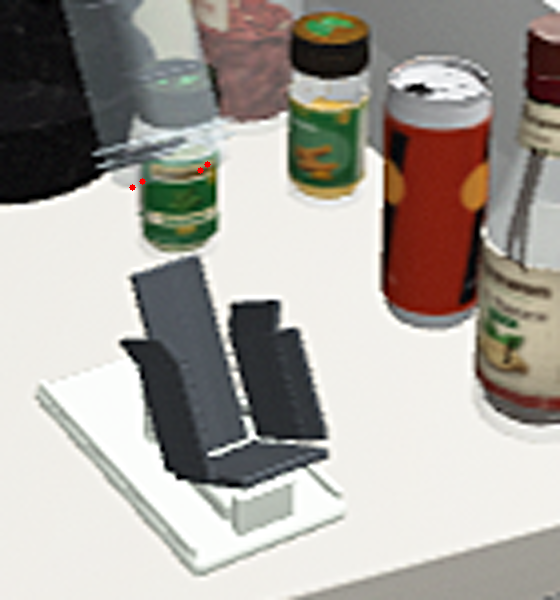

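The stand is empty and in line. The bottle's mouth is entering at upper left, with the low fin's dark edge at about (100,163)–(185,140). I'll check the fin's projection numerically.

Run:
```python
from h import *
p0,R0=cur(); B=np.c_[R0[:,1],R0[:,0],-R0[:,2]]; m=p0+R0@D; c=optics.camera_info("side")
for q in [(16,7,16),(-16,7,16),(16,25,12),(-16,25,12),(19,28,0),(-19,28,0),(19,-28,0),(-19,-28,0)]: print(q,((proj(m+B@np.array(q,float),c)[0]-[290,222])*4).round(0))
```

```text
(16, 7, 16) [186. 130.]
(-16, 7, 16) [123. 149.]
(16, 25, 12) [170. 143.]
(-16, 25, 12) [109. 161.]
(19, 28, 0) [180. 168.]
(-19, 28, 0) [107. 190.]
(19, -28, 0) [240. 156.]
(-19, -28, 0) [163. 180.]
```

Emit:
{"method": "servo_tool", "body": {
  "increments": [
    [-0.002,0,-0.003,-0.003,0,0.005,0],
    [-0.002,0,-0.003,-0.003,0,0.015,0],
    [-0.002,0,-0.003,-0.003,0,0.027,0],
    [-0.002,0,-0.003,-0.003,0,0.04,0],
    [-0.002,0,-0.003,-0.003,0,0.053,0],
    [-0.002,0,-0.003,-0.003,0,0.065,0],
    [-0.002,0,-0.003,-0.003,0,0.076,0],
    [-0.002,0,-0.003,-0.003,0,0.084,0]
  ]
}}

```text
time_s: 13.32
ee_pos: [494.7, -184.0, 185.8]
tcp_rot: [1.729, 2.075, -0.464]
contact_force: [-0.2, 1.2, -3.2]
finger_gap: 61.7
gripper_force: 72.4
```

Run:
```python
from h import *
print(seat(42)); plan(seat(42),[30]); path([(seat(d),30) for d in(0,)]); print(readout.state()['contact_force'],readout.state()['torque'])
```

```text
[ 503.920092   -246.86279266   72.37306696]
now [ 494.7 -184.   185.8] mouth [ 505.6 -248.6   72.8] t 13.3167 q [-0.47 -0.02  0.43  2.03  0.59  1.13 -0.12]
30 [0.0013, 0.0008, 0.0029, 0.0019, -0.0012, -0.0007]
30 [0.0013, 0.0008, 0.0029, 0.0019, -0.0013, 0.0413]
[-0.20557266  1.20306589 -3.17111379] [0.67910009 0.16938294 0.05062917]
```

Emit:
{"method": "servo_tool", "body": {
  "increments": [
    [0.001,0.001,0.003,0,-0.001,0.006,0],
    [0.001,0.001,0.003,0,-0.001,0.013,0],
    [0.001,0.001,0.003,0,-0.001,0.02,0],
    [0.001,0.001,0.003,0,-0.001,0.027,0],
    [0.001,0.001,0.003,0,-0.001,0.033,0],
    [0.001,0.001,0.003,0,-0.001,0.037,0],
    [0.001,0.001,0.003,0,-0.001,0.039,0],
    [0.001,0.001,0.003,0,-0.001,0.04,0]
  ]
}}

```text
time_s: 13.98
ee_pos: [497.7, -203.8, 152.4]
tcp_rot: [1.734, 2.072, -0.463]
contact_force: [0.0, -1.1, -1.0]
finger_gap: 61.0
gripper_force: 72.4
```

Run:
```python
from h import *
print(seat(0)); plan(seat(0),[30]); print(readout.state()['contact_force'],readout.state()['torque'])
```

```text
[ 507.63838411 -267.53098812   36.        ]
now [ 497.7 -203.8  152.4] mouth [ 508.5 -268.4   39.2] t 13.9833 q [-0.44  0.03  0.45  2.06  0.59  1.03 -0.12]
30 [0.0011, -0.0001, -0.001, 0.0025, -0.0006, 0.0023]
[ 0.03071709 -1.08158618 -0.97843538] [0.70838337 0.13672839 0.0197416 ]
```

Emit:
{"method": "servo_tool", "body": {
  "increments": [
    [0.001,0,0,0.001,0,0.001,0],
    [0.001,0,0,0.001,0,0.002,0],
    [0.001,0,0,0.002,0,0.002,0],
    [0.001,0,0,0.002,0,0.003,0],
    [0.001,0,0,0.002,0,0.003,0]
  ]
}}

```text
time_s: 14.4
ee_pos: [498.0, -203.0, 149.3]
tcp_rot: [1.734, 2.072, -0.463]
contact_force: [-1.7, 1.7, 1.3]
finger_gap: 61.5
gripper_force: 72.7
```

The force is now up by about 4 N, so the bottle is seated. I'll release and back out along the axis.

Emit:
{"method": "servo_tool", "body": {
  "increments": [
    [0,0,0,0,0,0,0.76],
    [0,0,0,0,0,0,0.8],
    [0,0,0,0,0,0,0.85],
    [0,0,0,0,0,0,0.92],
    [0,0,0,0,0,0,1],
    [0,0,0,0,0,0,1],
    [0,0,0,0,0,0,1],
    [0,0,0,0,0,0,1]
  ]
}}

```text
time_s: 15.07
ee_pos: [497.7, -203.4, 149.0]
tcp_rot: [1.734, 2.072, -0.464]
contact_force: [0.5, -0.7, 0.2]
finger_gap: 85.3
gripper_force: 0.0
```

Emit:
{"method": "servo_tool", "body": {
  "increments": [
    [0,0,0,0,0,-0.005,1],
    [0,0,0,0,0,-0.015,1],
    [0,0,0,0,0,-0.03,1],
    [0,0,0,0,0,-0.05,1],
    [0,0,0,0,0,-0.075,1],
    [0,0,0,0,0,-0.1,1],
    [0,0,0,0,0,-0.125,1],
    [0,0,0,0,0,-0.15,1]
  ]
}}

```text
time_s: 15.73
ee_pos: [484.1, -128.6, 280.9]
tcp_rot: [1.734, 2.072, -0.462]
contact_force: [0.4, -0.0, -0.1]
finger_gap: 85.3
gripper_force: 0.0
```

Run:
```python
from h import *
s=readout.state(); print(s['time_s'],s['ee_pos'],s['finger_gap'])
im=optics.grab_frame("side"); a=cv2.imread("pics/side0.png")[:,:,::-1]; t=optics.grab_frame("top")
f=lambda i: cv2.resize(i[222:372,290:390],None,fx=2.6,fy=2.6)
o=np.hstack([f(a),f(im),f(im)*0]); o[:,520:780]=cv2.resize(t[170:320,180:310],(260,390))[:, :260]
cv2.imwrite("pics/f.png",np.ascontiguousarray(o[:,:,::-1]))
```

```text
15.7333 [ 484.09820688 -128.58293043  280.91967662] 85.25475624773948
```

View pics/f.png

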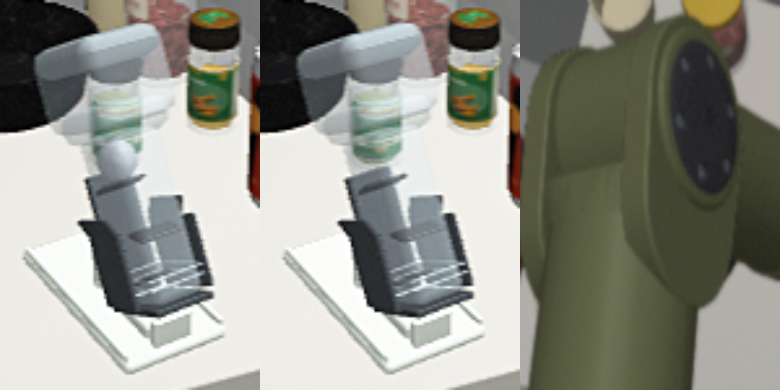

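The bottle now looks the same as at the start: base at about (365,50), mouth on the toe plate, and no ball in the neck. The top view is blocked by the arm, but the bowl hasn't been touched since the ball was seen in it. Signing off.

```bash
python3 -c "
from bench import sign_off
print(sign_off())"
```

```text
the job is handed in; nothing more can be done
None
```

The ball is out in the bowl and the empty bottle leans mouth-down in its stand again; I handed the job in at about 16 s of the 66 s allowed, with no verdict shown. The arm blocked the top view at the end, so my last look at the ball in the bowl was just after it dropped.

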